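# Find the stamped sample crate and push it to the dispatch line

### The arm

A 6-joint arm with a two-finger parallel gripper is mounted at the origin on the work surface. World frame = base frame: x ahead of the robot, y to its left, z up, the work surface at z = 0. Lengths are in m, angles in rad, forces in N, time in s.
With the tool pointing down it reaches from about 0.425 to 0.95 m from the base axis. Payload 3.5 kg.
Tool frame: the origin (TCP) lies between the finger pads; the fingertips stand 19 mm ahead of it and the grasp point (between the pads) is the TCP; y points along the fingers, z is the direction in which the jaws open and shut, and the axes are right-handed (so a half turn about y gives the same grasp; the last joint's range is limited). The gripper opens to 85 mm and grips with 20 to 120 N. Pads are 22 mm wide; open, the fingers measure 114 mm over their backs; the gripper's body (76 mm by 85 mm) begins 54 mm behind the grasp point. The pads swing forward as they close: fully open they stand 13 mm farther back than shut.
Start: joints at [-0.15, 0.286, 1.577, -0, 1.279, -0.15], TCP at [0.675, 0, 0.25] pointing down, gripper open.
Joint ranges: [-2.77, 2.77], [-0.9, 2.22], [0.21, 2.48], [-1.53, 4.67], [0.24, 2.81], [-2.84, 2.84]. Speed limits (rad/s): [2.79, 2.79, 3.14, 3.14, 3.14, 3.14].

### API

Orientations are given as a unit quaternion [x, y, z, w].
In Python, from plant import get_state, read_camera, camera_model, sign_off gives the robot as it stands.
- The arm moves only by the tool carry_out, never from a script. Its argument "moves" is a list of rows, each a list of 7 numbers: the turn, a rotation vector about the tool's x, y, z in rad, then the shift along the tool's x, y, z in m, then the closure, from -1 (fully open) to 1 (shut). In form: [[wx, wy, wz, dx, dy, dz, jaw], ...]. A call has 1 to 10 rows; each row shifts and turns the commanded pose from where the row before left it, along the tool's axes as they then stand; what a row does not reach is not made up. A row lasts 1/8 s, in which the tool goes at most 62.5 mm and 10.7 degrees, less where a joint would pass 70% of its speed; a pose out of reach is approached as far as the arm can. A call is refused whole if a number of a shift passes 0.0625 or a number of a turn 0.188, either way. A call with a gripper value outside its range is refused whole. The fingers move at their own pace and stop on an object; "squeeze" is the grip in N (left out, the last holds). Time passes only in rows, so rows that do not move let the fingers close. It gives the time, the measured TCP pose, the force and the opening at its end, in the units of the state.
- get_state(): the state, without advancing time (a new reading comes with each control period).
- read_camera(name): name is "scene" or "side" or "wrist"; returns the picture (400x640x3 uint8, blue, green, red); there is no depth.
- camera_model(name): a dict with "camera_matrix" (3x3 intrinsics, pixels), "pose" (4x4, takes a point from camera to world coordinates). Camera axes: x right, y down, z forward; pixel columns grow to the right and rows downward; lengths in m; the calibration is good to about 2 mm. A picture is of the moment at which its call begins: read the wrist's pose just before it. camera_model takes no time and is no camera call; for the wrist camera it gives the pose at the moment of the call.
- sign_off(): hands the job in, once; it reports no verdict.
The state is a dict: "time": time; "qpos": joint angles; "dq": joint speeds; "joint_efforts": joint torques, N m; "eef_pos": TCP position; "tcp_rot": TCP orientation; "contact_force": force on the tool from outside, world axes, zero at the start; "wrist_torque": the same for the moment, N m; "opening": opening from 0.0 (shut) to 1.0 (fully open).
Only numpy, scipy, OpenCV 4.12 (cv2) and the standard library are available. Lean on these libraries where they do the work, as an engineer would, in place of code of your own. Each camera call takes 0.05 s, during which the arm holds its last target. There are 200 camera calls.

### The job

One of the two blue sample crates has a red stamp underneath. With the fingertips, press the ledge of the left-hand crate (the robot's left) down to the desk so that the crate tips up and its underside shows, hold it there a moment, let it back down, then do the same with the right-hand crate. Then push the stamped crate away from the robot until the yellow dispatch line runs under about its middle; leave the other crate and everything else where they stand, and lift nothing.

Things in the scene. Friction and masses are not known exactly. Their poses are not given: they have to be found in the camera images.
- crate_stamped: Blue open crate, 120 (x) by 130 (y), 60 tall, 0.25 to 0.5 kg; cans fixed inside stay below the rim. Ledge towards the robot. Origin: on the desk, 55 behind the front wall; x away from the ledge, z up. The underside is flat to x = 20, then rakes up at 30 deg to the back wall at x = 65. Stamped: red mark 100 by 40 under the rake, unseen until tipped.
- crate_plain: Blue open crate, 120 (x) by 130 (y), 60 tall, 0.25 to 0.5 kg; cans fixed inside stay below the rim. Ledge towards the robot. Origin: on the desk, 55 behind the front wall; x away from the ledge, z up. The underside is flat to x = 20, then rakes up at 30 deg to the back wall at x = 65. No stamp (pale plate only). From above both look alike; either may be left.
- crate_stamped_ledge (a point): Where to press on the ledge: on its top face, 76.5 towards -x of the crate's origin, 60 above the underside; moves with the crate. The ledge is a flat tab 46 wide that sticks out 45 from the front wall, its top level with the rim, 6 thick, with a 4 high lip along its outer edge and free space under it. 3 to 8 N there tips the crate.
- crate_plain_ledge (a point): The same point on the plain crate's ledge.
- crate_stamped_front (a point): Middle of the crate's front lower edge, 55 towards -x of its origin. Pressed on its ledge, the crate turns about this edge, and the ledge's end meets the desk at a tilt of 50 deg. Let go, the crate falls back flat by itself. It slides on the desk when pushed at its front wall, at either side of the ledge, or at the ledge's end.
- crate_plain_front (a point): The same point on the plain crate, which behaves likewise.
- dispatch_line: The dispatch line: yellow tape flat on the desk beyond the crates, 24 wide, 660 long along its y axis, no height to speak of. Origin: its middle; x points away from the robot, across the tape.
- bead_jar: Bystander: small jar of grey beads with a metal cap, 52 across, 60 tall, between the crates (mm). Origin: centre of its underside.
- brass_weight: Bystander: brass knobbed weight, 34 across, 48 tall, to the left of the crates (mm). Origin: centre of its underside.
- mug: Bystander: white mug, 80 across, 90 tall, to the left of the crates (mm). Origin: centre of its underside.
- glass_bottle: Bystander: glass bottle, 68 across, 150 tall, to the right of the crates (mm). Origin: centre of its underside.
- screwdriver: Bystander: green-handled screwdriver, 150 long, lying between the crates (mm). Origin: lying tool, near its middle.
There are look-alikes about, which are no part of the job. Leave any green, orange or pink look-alike of the crate_plain alone.

How it is judged:
By the outcome, as a careful person would: the job done as asked, in the order asked, and still so for the second after the job is handed in, with the robot touching nothing.
It also fails if it takes over 69 s, if anything falls off the work surface, if the arm or the gripper's body presses on something with over 40 N, if the wrist force passes 120 N, or if a joint passes its speed limit or range.

## Working session

There is one attempt and no reset: what is moved stays moved. The work goes in short steps, Python scripts to look and compute and a tool call to move; the robot and the scene stay as the last step left them, time stands still between calls to the robot, and variables do not carry over. Pictures are saved under pics/ and viewed, about 8 in all and at most 12, crops included, and the job is handed in when it is done.

Besides the shell and the picture viewer there is one more tool, called as name(argument=value, ...) on one line, values as JSON. carry_out: Moves the arm, as the interface text tells. Its arguments: {"type":"object","properties":{"moves":{"type":"array","items":{"type":"array","items":{"type":"number"}}},"squeeze":{"type":"number"}},"required":["moves"]}

```bash
mkdir -p pics; ls
python3 - <<'E'
from plant import *
import cv2,numpy as np
s=get_state();print(s)
for n in("scene","side"):
    im=read_camera(n);cv2.imwrite(f"pics/{n}0.png",im)
    m=camera_model(n);print(n,np.round(m["camera_matrix"],1).tolist(),np.round(m["pose"],3).tolist())
E
```

```text
pics
{'time': 0.0, 'qpos': array([-1.50001920e-01,  2.87174719e-01,  1.57816134e+00, -1.17124004e-08,
        1.27863025e+00, -1.49987559e-01]), 'dq': array([ 0.00013032, -0.00087068, -0.00110445,  0.00029795, -0.00096753,
        0.00070759]), 'joint_efforts': array([-1.79628755e-04, -4.05981302e+01, -2.92628127e+01, -1.54224781e-04,
        5.81841552e-03,  3.74769741e-06]), 'eef_pos': array([6.74386861e-01, 1.20962555e-04, 2.48949583e-01]), 'tcp_rot': array([-0.50049414,  0.50067866, -0.49932781,  0.49949798]), 'contact_force': array([ 0.16168067, -0.13763825, -0.41713921]), 'wrist_torque': array([ 0.02980287, -0.00439692, -0.03412117]), 'opening': 0.9969024384354185}
scene [[400.4, 0.0, 316.9], [0.0, 400.4, 198.3], [0.0, 0.0, 1.0]] [[-0.838, 0.372, -0.4, 0.913], [0.546, 0.581, -0.604, 0.633], [0.008, -0.724, -0.689, 0.91], [0.0, 0.0, 0.0, 1.0]]
side [[425.5, 0.0, 316.4], [0.0, 425.5, 202.2], [0.0, 0.0, 1.0]] [[0.886, -0.359, 0.292, 0.033], [-0.463, -0.697, 0.548, -0.855], [0.007, -0.621, -0.784, 1.163], [0.0, 0.0, 0.0, 1.0]]
```

View pics/scene0.png

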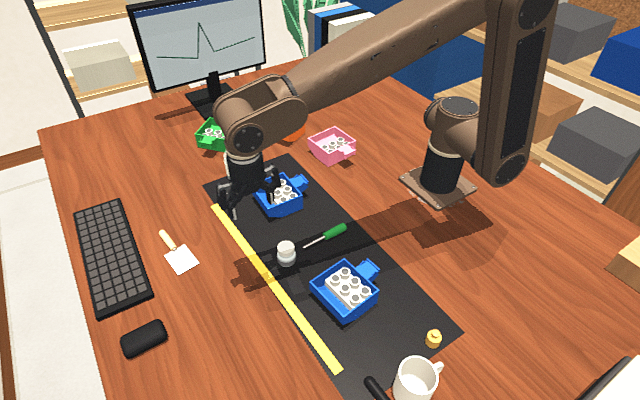

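View pics/side0.png

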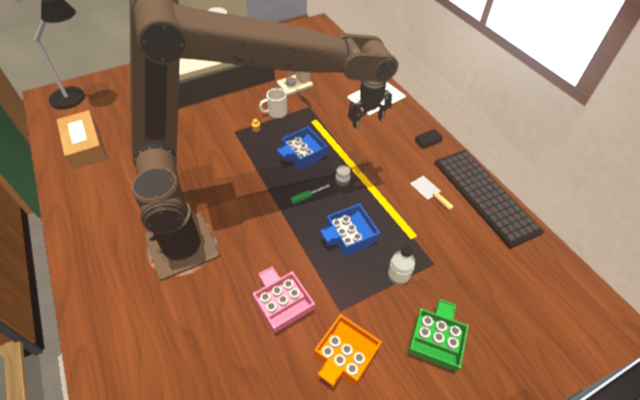

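Scene view: left crate at about (345,290) with its ledge at (370,270), right crate at (280,195) with its ledge at (298,182). The line runs (215,207)-(340,370), with the jar at (286,252) and screwdriver at (325,236) between the crates. Side view: left crate (302,147), right crate (350,230), bottle (402,266), weight (256,125). The candidates to mix up are green (440,335), orange (347,348) and pink (283,298) in the side view; only the two blue ones on the black mat match. Next I measure them.

```bash
cat > h.py <<'E'
import cv2,numpy as np
from plant import *
def proj(n,P,m=None):
    m=m or camera_model(n);T=np.linalg.inv(m["pose"]);q=np.asarray(P)@T[:3,:3].T+T[:3,3]
    q=q@np.array(m["camera_matrix"]).T;return q[...,:2]/q[...,2:]
def cast(n,uv,z,m=None):
    m=m or camera_model(n);K=np.array(m["camera_matrix"]);T=np.array(m["pose"])
    d=np.c_[np.atleast_2d(uv),np.ones(len(np.atleast_2d(uv)))]@np.linalg.inv(K).T@T[:3,:3].T
    return T[:3,3]+d*((z-T[2,3])/d[:,2])[:,None]
def mask(im,h0,h1,s=110,v=50):
    return cv2.inRange(cv2.cvtColor(im,cv2.COLOR_BGR2HSV),(h0,s,v),(h1,255,255))
E
python3 - <<'E'
from h import *
xs=np.arange(.4,.85,.001);ys=np.arange(-.4,.4,.001)
X,Y=np.meshgrid(xs,ys,indexing='ij');G=np.stack([X,Y,0*X+.06],-1)
tot=None
for n in("scene","side"):
    im=cv2.imread(f"pics/{n}0.png");b=mask(im,100,125)
    cs,_=cv2.findContours(cv2.morphologyEx(b,cv2.MORPH_CLOSE,np.ones((3,3))),0,1)
    f=np.zeros_like(b);cv2.drawContours(f,[c for c in cs if cv2.contourArea(c)>300],-1,255,-1)
    uv=proj(n,G).astype(np.float32);o=cv2.remap(f,uv[...,0],uv[...,1],0)
    tot=o if tot is None else tot&o
    y=mask(im,22,35,150,150);k,l,st,c=cv2.connectedComponentsWithStats(y)
    i=1+np.argmax(st[1:,4]);v,u=np.nonzero(l==i);P=cast(n,np.c_[u,v],0)[:,:2]
    r=cv2.minAreaRect((P*1000).astype(np.float32));print(n,"line",r)
cv2.imwrite("pics/top.png",cv2.resize(tot[::-1,::-1],None,fx=.9,fy=.7) if 0 else tot[::-1,::-1])
k,l,st,c=cv2.connectedComponentsWithStats(tot)
for i in range(1,k):
    if st[i,4]<3000: continue
    A=(l==i).astype(np.uint8)*255
    B=cv2.morphologyEx(A,cv2.MORPH_OPEN,np.ones((65,65))) # body without ledge
    B=cv2.morphologyEx(A,cv2.MORPH_OPEN,cv2.getStructuringElement(2,(61,61)))
    p=np.argwhere(B)*1.;r=cv2.minAreaRect((p).astype(np.float32))
    L=cv2.morphologyEx(A&~cv2.dilate(B,np.ones((5,5))),cv2.MORPH_OPEN,np.ones((9,9)));q=np.argwhere(L)
    kk,ll,ss,cc=cv2.connectedComponentsWithStats(L);j=1+np.argmax(ss[1:,4]);q=np.argwhere(ll==j)
    rl=cv2.minAreaRect(q.astype(np.float32))
    off=np.array([400,-400])
    print("area",st[i,4],"body c",np.array(r[0])+off,r[1:],"ledge c",np.array(rl[0])+off,rl[1:], ss[1:,4])
E
```

```text
scene line ((669.4423828125, -15.46364974975586), (24.445369720458984, 122.73261260986328), 3.601677179336548)
side line ((669.0818481445312, 14.41094970703125), (30.867538452148438, 666.3685302734375), 2.458284378051758)
area 8215 body c [ 400. -400.] ((0.0, 0.0), 0.0) ledge c [ 433.11835098 -215.64627075] ((68.57720184326172, 130.98756408691406), 3.66778826713562) [5138 2164]
area 19027 body c [521.15841675 188.91583252] ((153.53424072265625, 132.1409454345703), 5.710593223571777) ledge c [439.14865112 178.6081543 ] ((20.54987335205078, 52.443275451660156), 9.462323188781738) [807]
```

View pics/top.png

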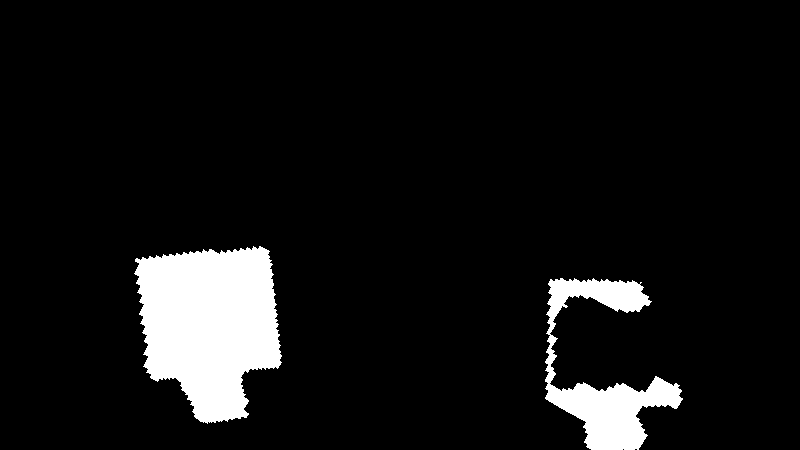

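Left crate from the two-view slice: front-edge middle (0.478,0.184), yaw about +6°, body 120x133, which matches the given sizes. Right crate is roughly at front (0.45,-0.21), though the gripper partly blocks it. The line's middle is about (0.669,0.014). I'm moving above the left ledge with the jaws shut and turned so they open across the ledge.

carry_out(moves=[[0, 0, 0, -0.036, 0, -0.039, 1], [0, 0, 0, -0.036, 0, -0.039, 1], [0, 0, 0, -0.036, 0, -0.039, 1], [0, 0, 0, -0.036, 0, -0.039, 1], [0, 0, 0, -0.036, 0, -0.039, 1]], squeeze=20)

```text
time: 0.72
eef_pos: [0.4783, 0.1809, 0.2498]
tcp_rot: [-0.5, 0.5, -0.5, 0.5]
contact_force: [-0.3, 0.7, 0.2]
opening: -0.0
```

carry_out(moves=[[0, 0.183, 0, 0, 0, 0, 1], [0, 0.183, 0, 0, 0, 0, 1], [0, 0.183, 0, 0, 0, 0, 1], [0, 0.183, 0, 0, 0, 0, 1], [0, 0.183, 0, 0, 0, 0, 1], [0, 0.183, 0, 0, 0, 0, 1], [0, 0.183, 0, 0, 0, 0, 1], [0, 0.183, 0, 0, 0, 0, 1], [0, 0, 0, 0, 0, 0, 1]])

```text
time: 1.85
eef_pos: [0.4797, 0.18, 0.2499]
tcp_rot: [0.039, -0.706, 0.706, -0.038]
contact_force: [-1.3, 0.2, 0.5]
opening: 0.003
```

Run:
```python
from h import *
from scipy.spatial.transform import Rotation as R
s=get_state();print(s["time"],s["eef_pos"],s["qpos"].round(2));print(R.from_quat(s["tcp_rot"]).as_matrix().round(3))
m=camera_model("wrist");np.save("w1.npy",np.array(m["pose"]));im=read_camera("wrist");cv2.imwrite("pics/w1.png",im)
sc=read_camera("scene");cv2.imwrite("pics/s1.png",sc);sd=read_camera("side");cv2.imwrite("pics/d1.png",sd)
for p in[(.478,.184,0),(.457,.182,.06),(.433,.179,.06)]:print(proj("wrist",np.array(p),m).round())
cv2.imwrite("pics/c1.png",np.hstack([im[:, :],cv2.resize(sc[100:350,170:420],(400,400))])[:, :] if 0 else np.vstack([cv2.resize(im,(480,300)),cv2.resize(sc[150:350,170:490],(480,300))]))
```

```text
1.85 [0.47968106 0.17997642 0.24985804] [ 0.16 -0.08  1.97 -0.    1.25  1.62]
[[-0.994 -0.001  0.109]
 [-0.109 -0.    -0.994]
 [ 0.001 -1.     0.   ]]
[318. 171.]
[317. 205.]
[318. 228.]
```

View pics/c1.png

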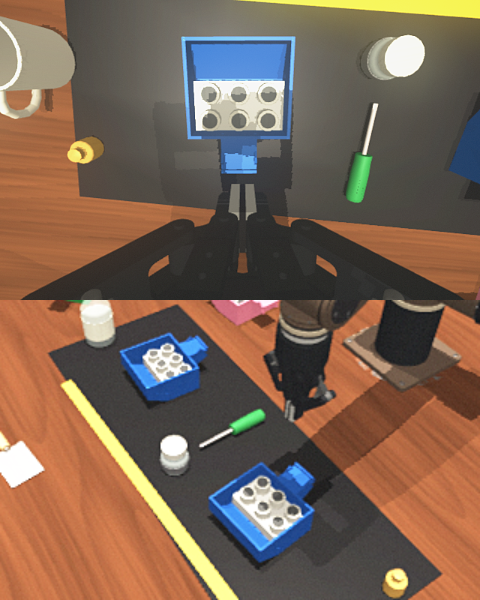

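Wrist view (top): the left crate sits square in the picture, front rim at about (320,183) full-size, ledge end at (319,231) and ledge centred on column ~318. That matches the prediction, so the choice holds. Scene (bottom): the right crate is now clear. I'll refine both.

Run:
```python
from h import *
T=np.load("w1.npy");m={"camera_matrix":camera_model("wrist")["camera_matrix"],"pose":T}
im=cv2.imread("pics/w1.png");b=mask(im,100,125)
for c in(300,320,340,250,390):
    v=np.nonzero(b[:,c])[0];print(c,v.min(),v.max(),cast("w",[[c,v.max()]],.06,m)[0].round(3),cast("w",[[c,v.min()]],.06,m)[0].round(3))
for r in(200,210,220,150,100):
    u=np.nonzero(b[r,200:420])[0]+200;print(r,cast("w",[[u.min(),r],[u.max(),r]],.06,m).round(3)[:,:2].tolist())
xs=np.arange(.35,.8,.001);ys=np.arange(-.4,.4,.001)
X,Y=np.meshgrid(xs,ys,indexing='ij');G=np.stack([X,Y,0*X+.06],-1);tot=255
for f,n in(("s1","scene"),("d1" if 0 else "side0","side")):
    k=mask(cv2.imread(f"pics/{f}.png"),100,125)
    cs,_=cv2.findContours(k,0,1);F=np.zeros_like(k);cv2.drawContours(F,[c for c in cs if cv2.contourArea(c)>300],-1,255,-1)
    uv=proj(n,G).astype(np.float32);tot=tot&cv2.remap(F,uv[...,0],uv[...,1],0)
k,l,st,c=cv2.connectedComponentsWithStats(tot)
for i in range(1,k):
    if st[i,4]<3000: continue
    A=(l==i).astype(np.uint8)*255;P=np.argwhere(A)
    print("area",st[i,4])
    for q in range(P[:,1].min()+2,P[:,1].max(),16):
        x=P[P[:,1]==q][:,0];print(round(ys[q],3),xs[x.min()].round(3),xs[x.max()].round(3),end=" | ")
    for q in(.41,.42,.43,.44,.5,.55):
        y=P[P[:,0]==round((q-.35)*1000)][:,1];print("x",q,ys[y.min()].round(3),ys[y.max()].round(3)) if len(y) else 0
```

```text
300 49 230 [0.429 0.197 0.06 ] [0.593 0.211 0.06 ]
320 49 231 [0.43  0.177 0.06 ] [0.595 0.194 0.06 ]
340 49 231 [0.432 0.157 0.06 ] [0.597 0.177 0.06 ]
250 49 184 [0.47  0.248 0.06 ] [0.589 0.254 0.06 ]
390 49 112 [0.55  0.126 0.06 ] [0.602 0.135 0.06 ]
200 [[0.459, 0.204], [0.464, 0.16]]
210 [[0.449, 0.203], [0.454, 0.158]]
220 [[0.439, 0.202], [0.444, 0.156]]
150 [[0.502, 0.251], [0.516, 0.122]]
100 [[0.547, 0.256], [0.56, 0.128]]
area 19528
-0.286 0.464 0.561 | -0.27 0.444 0.564 | -0.254 0.443 0.567 | -0.238 0.4 0.566 | -0.222 0.398 0.568 | -0.206 0.4 0.569 | -0.19 0.401 0.569 | -0.174 0.435 0.569 | -0.158 0.444 0.57 | x 0.41 -0.245 -0.186
x 0.42 -0.245 -0.187
x 0.43 -0.24 -0.182
x 0.44 -0.24 -0.164
x 0.5 -0.282 -0.148
x 0.55 -0.283 -0.15
area 18977
0.12 0.484 0.515 | 0.136 0.482 0.601 | 0.152 0.434 0.602 | 0.168 0.43 0.597 | 0.184 0.427 0.597 | 0.2 0.429 0.597 | 0.216 0.456 0.597 | 0.232 0.472 0.593 | 0.248 0.471 0.592 | 0.264 0.575 0.59 | x 0.43 0.167 0.201
x 0.44 0.156 0.206
x 0.5 0.121 0.253
x 0.55 0.125 0.259
```

carry_out(moves=[[0, 0, 0, 0.015, 0.045, -0.004, 1], [0, 0, 0, 0.015, 0.045, 0, 1], [0, 0, 0, 0, 0.04, 0, 1], [0, 0, 0, 0, 0.025, 0, 1], [0, 0, 0, 0, 0.008, 0, 1], [0, 0, 0, 0, 0, 0, 1]])

```text
time: 2.75
eef_pos: [0.4499, 0.1808, 0.0875]
tcp_rot: [0.038, -0.706, 0.706, -0.038]
contact_force: [0.9, -0.6, 0.2]
opening: -0.003
```

carry_out(moves=[[0, 0, 0, 0, 0.004, 0, 1], [0, 0, 0, 0, 0.003, 0, 1], [0, 0, 0, 0, 0, 0, 1]])

```text
time: 3.12
eef_pos: [0.4499, 0.1808, 0.0806]
tcp_rot: [-0.038, 0.706, -0.706, 0.038]
contact_force: [-0.4, -0.2, -0.1]
opening: -0.0
```

carry_out(moves=[[0, 0, 0, 0.003, 0.003, 0, 1], [0, 0, 0, 0.004, 0.002, 0, 1], [0, 0, 0, 0.005, 0.002, 0, 1], [0, 0, 0, 0, 0, 0, 1]])

```text
time: 3.62
eef_pos: [0.4379, 0.1796, 0.0739]
tcp_rot: [0.038, -0.706, 0.706, -0.038]
contact_force: [-1.5, -1.0, 5.7]
opening: -0.004
```

carry_out(moves=[[0, 0, 0, 0.006, 0.0035, 0, 1], [0, 0, 0, 0.006, 0.0035, 0, 1], [0, 0, 0, 0, 0, 0, 1]])

```text
time: 4.0
eef_pos: [0.4248, 0.1782, 0.0656]
tcp_rot: [0.038, -0.706, 0.706, -0.037]
contact_force: [0.4, -0.3, 1.5]
opening: 0.002
```

Run:
```python
from h import *
im=read_camera("scene");cv2.imwrite("pics/s2.png",im);cv2.imwrite("pics/s2c.png",cv2.resize(im[200:360,250:450],(700,560)))
```

```text
(no output)
```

View pics/s2c.png

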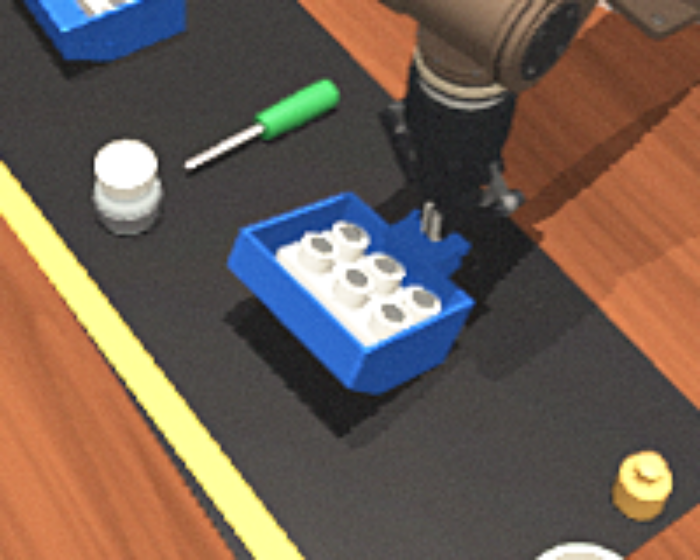

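The left crate is tipping cleanly, about 20° with the tips on the ledge. I'll continue along the arc to the desk.

carry_out(moves=[[0, 0, 0, 0.005, 0.0047, 0, 1], [0, 0, 0, 0.005, 0.0047, 0, 1], [0, 0, 0, 0.004, 0.0057, 0, 1], [0, 0, 0, 0.004, 0.0057, 0, 1], [0, 0, 0, 0.003, 0.0066, 0, 1], [0, 0, 0, 0.003, 0.0066, 0, 1], [0, 0, 0, 0, 0, 0, 1]])

```text
time: 4.92
eef_pos: [0.4009, 0.1755, 0.0315]
tcp_rot: [0.039, -0.706, 0.706, -0.037]
contact_force: [-1.8, 0.7, 1.4]
opening: 0.0
```

Run:
```python
from h import *
a=read_camera("scene");b=read_camera("side");cv2.imwrite("pics/s3.png",a)
cv2.imwrite("pics/s3c.png",np.hstack([cv2.resize(a[200:360,250:450],(400,320)),cv2.resize(b[80:240,200:400],(400,320))]))
```

```text
(no output)
```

View pics/s3c.png

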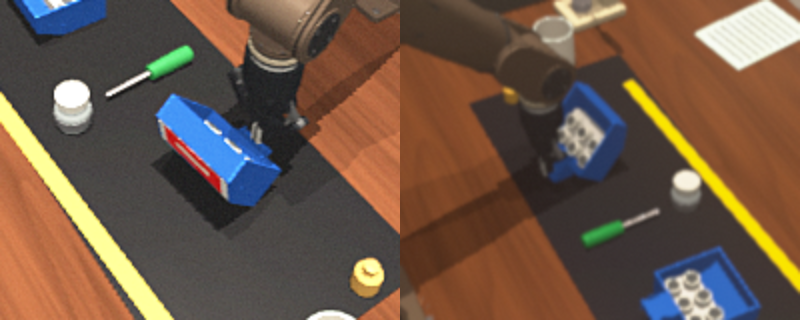

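The left crate's underside shows the red stamp, in the scene crop around (195,160). I'll press the last bit down to the desk and hold.

carry_out(moves=[[0, 0, 0, 0.001, 0.002, 0, 1], [0, 0, 0, 0.001, 0.002, 0, 1], [0, 0, 0, 0, 0, 0, 1]])

```text
time: 5.4
eef_pos: [0.401, 0.1756, 0.0303]
tcp_rot: [0.038, -0.706, 0.706, -0.038]
contact_force: [-6.7, -1.9, 15.3]
opening: 0.003
```

The force climbed to 15 N and the tips stopped: the ledge is on the desk. Now I hold, then retrace the arc.

carry_out(moves=[[0, 0, 0, 0, 0, 0, 1], [0, 0, 0, 0, 0, 0, 1], [0, 0, 0, 0, 0, 0, 1], [0, 0, 0, 0, 0, 0, 1], [0, 0, 0, 0, 0, 0, 1], [0, 0, 0, 0, 0, 0, 1], [0, 0, 0, 0, 0, 0, 1], [0, 0, 0, 0, 0, 0, 1], [0, 0, 0, -0.001, -0.002, 0, 1], [0, 0, 0, -0.001, -0.002, 0, 1]])

```text
time: 6.65
eef_pos: [0.4015, 0.1756, 0.0322]
tcp_rot: [0.038, -0.706, 0.706, -0.037]
contact_force: [-2.7, -0.3, 1.5]
opening: 0.003
```

carry_out(moves=[[0, 0, 0, -0.003, -0.0066, 0, 1], [0, 0, 0, -0.003, -0.0066, 0, 1], [0, 0, 0, -0.004, -0.0057, 0, 1], [0, 0, 0, -0.004, -0.0057, 0, 1], [0, 0, 0, -0.005, -0.0047, 0, 1], [0, 0, 0, -0.005, -0.0047, 0, 1], [0, 0, 0, -0.006, -0.0035, 0, 1], [0, 0, 0, -0.006, -0.0035, 0, 1], [0, 0, 0, -0.005, -0.002, 0, 1], [0, 0, 0, -0.004, -0.002, 0, 1]])

```text
time: 7.9
eef_pos: [0.4448, 0.1804, 0.0795]
tcp_rot: [0.042, -0.706, 0.706, -0.034]
contact_force: [-16.8, -2.7, 25.9]
opening: 0.003
```

carry_out(moves=[[0, 0, 0, -0.002, -0.003, 0, 1], [0, 0, 0, 0, -0.005, 0, 1], [0, 0, 0, 0, -0.02, 0, 1], [0, 0, 0, 0, -0.05, 0, 1], [0, 0, 0, 0, -0.05, 0, 1], [0, 0, 0, 0, -0.05, 0, 1], [0, 0, 0, 0, 0, 0, 1]])

```text
time: 8.78
eef_pos: [0.4522, 0.1812, 0.2611]
tcp_rot: [-0.033, 0.707, -0.706, 0.042]
contact_force: [1.0, -0.7, -0.6]
opening: -0.004
```

carry_out(moves=[[0, 0.152, 0, 0, 0, 0, 1], [0, 0, 0, -0.002, 0, 0.0495, 1], [0, 0, 0, -0.002, 0, 0.0495, 1], [0, 0, 0, -0.002, 0, 0.0495, 1], [0, 0, 0, -0.002, 0, 0.0495, 1], [0, 0, 0, -0.002, 0, 0.0495, 1], [0, 0, 0, -0.002, 0, 0.0495, 1], [0, 0, 0, -0.002, 0, 0.0495, 1], [0, 0, 0, -0.002, 0, 0.0495, 1], [0, 0, 0, 0, 0, 0, 1]])

```text
time: 10.02
eef_pos: [0.4465, -0.2186, 0.2541]
tcp_rot: [-0.018, -0.707, 0.707, 0.018]
contact_force: [-0.0, 0.6, 0.1]
opening: 0.0
```

Run:
```python
from h import *
from scipy.spatial.transform import Rotation as R
s=get_state();print(s["time"],s["eef_pos"],s["qpos"].round(2));print(R.from_quat(s["tcp_rot"]).as_matrix().round(3))
m=camera_model("wrist");im=read_camera("wrist");cv2.imwrite("pics/w2.png",im)
sc=read_camera("scene");cv2.imwrite("pics/s4.png",sc)
cv2.imwrite("pics/c2.png",np.vstack([cv2.resize(im,(480,300)),cv2.resize(sc[150:350,170:490],(480,300))]))
b=mask(im,100,125)
for c in range(240,400,20):
    v=np.nonzero(b[:,c])[0];print(c,v.min(),v.max(),cast("w",[[c,v.max()]],.06,m)[0].round(3),cast("w",[[c,v.min()]],.06,m)[0].round(3)) if len(v) else 0
for r in(190,200,210,220,150,100):
    u=np.nonzero(b[r,180:460])[0]+180;print(r,cast("w",[[u.min(),r],[u.max(),r]],.06,m).round(3)[:,:2].tolist()) if len(u) else 0
```

```text
10.025 [ 0.44653617 -0.21855314  0.25407996] [-0.66 -0.12  2.   -0.    1.26  0.96]
[[-0.999 -0.    -0.05 ]
 [ 0.05  -0.    -0.999]
 [ 0.    -1.     0.   ]]
240 48 52 [ 0.565 -0.153  0.06 ] [ 0.568 -0.154  0.06 ]
260 48 182 [ 0.449 -0.159  0.06 ] [ 0.567 -0.171  0.06 ]
280 47 181 [ 0.449 -0.178  0.06 ] [ 0.567 -0.188  0.06 ]
300 47 227 [ 0.401 -0.194  0.06 ] [ 0.566 -0.206  0.06 ]
320 47 227 [ 0.4   -0.214  0.06 ] [ 0.565 -0.223  0.06 ]
340 46 226 [ 0.4   -0.234  0.06 ] [ 0.565 -0.24   0.06 ]
360 46 180 [ 0.446 -0.255  0.06 ] [ 0.564 -0.258  0.06 ]
380 45 180 [ 0.445 -0.274  0.06 ] [ 0.564 -0.275  0.06 ]
190 [[0.439, -0.192], [0.437, -0.237]]
200 [[0.429, -0.191], [0.427, -0.236]]
210 [[0.419, -0.19], [0.417, -0.237]]
220 [[0.409, -0.191], [0.406, -0.235]]
150 [[0.48, -0.151], [0.473, -0.28]]
100 [[0.525, -0.152], [0.518, -0.282]]
```

View pics/c2.png

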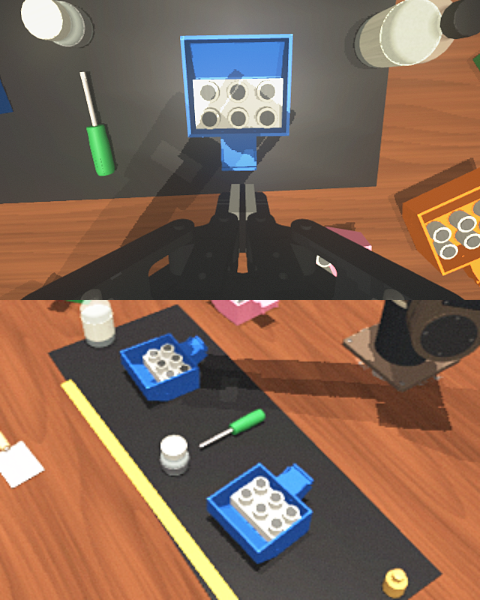

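Both crates stand flat. The wrist view shows the right crate's ledge end at x=0.400, centred at y=-0.214, and the pink look-alike's corner near (340,245) in the crop. I'll check my clearance to it before pressing.

Run:
```python
from h import *
for f,n in(("s4","scene"),("side0","side")):
    im=cv2.imread(f"pics/{f}.png");b=mask(im,155,179,60,100)
    k,l,st,c=cv2.connectedComponentsWithStats(b);i=1+np.argmax(st[1:,4]);v,u=np.nonzero(l==i)
    P=cast(n,np.c_[u,v],.06)[:,:2];print(n,st[i],"max x",P[P[:,0].argmax()],"max y",P[P[:,1].argmax()],"min y",P[P[:,1].argmin()],"min x",P[P[:,0].argmin()])
```

```text
scene [307 127  49  40 787] max x [ 0.30969041 -0.27312741] max y [ 0.29935217 -0.2213681 ] min y [ 0.18423497 -0.40971025] min x [ 0.13690065 -0.34073317]
side [ 253  267   62   66 1778] max x [ 0.2729217  -0.39890868] max y [ 0.21017301 -0.23809619] min y [ 0.14270353 -0.42478403] min x [ 0.12957568 -0.31792821]
```

The pink rim reaches x≈0.31, and the gripper stays at x>0.32 and above it, so it's clear. Now the right ledge, the same way.

carry_out(moves=[[0, 0, 0, 0.014, 0.045, -0.004, 1], [0, 0, 0, 0.014, 0.045, 0, 1], [0, 0, 0, 0, 0.045, 0, 1], [0, 0, 0, 0, 0.027, 0, 1], [0, 0, 0, 0, 0.0075, 0, 1], [0, 0, 0, 0, 0.004, 0, 1], [0, 0, 0, 0, 0, 0, 1]])

```text
time: 11.0
eef_pos: [0.4198, -0.2105, 0.0828]
tcp_rot: [-0.016, -0.707, 0.707, 0.015]
contact_force: [0.1, -0.1, 0.5]
opening: -0.0
```

carry_out(moves=[[0, 0, 0, 0.003, 0.003, 0, 1], [0, 0, 0, 0.004, 0.002, 0, 1], [0, 0, 0, 0.005, 0.002, 0, 1], [0, 0, 0, 0.006, 0.0035, 0, 1], [0, 0, 0, 0.006, 0.0035, 0, 1], [0, 0, 0, 0, 0, 0, 1]])

```text
time: 11.75
eef_pos: [0.3941, -0.209, 0.0673]
tcp_rot: [0.015, 0.707, -0.707, -0.017]
contact_force: [-0.1, 1.0, 2.7]
opening: 0.0
```

carry_out(moves=[[0, 0, 0, 0.005, 0.0047, 0, 1], [0, 0, 0, 0.005, 0.0047, 0, 1], [0, 0, 0, 0.004, 0.0057, 0, 1], [0, 0, 0, 0.004, 0.0057, 0, 1], [0, 0, 0, 0.003, 0.0066, 0, 1], [0, 0, 0, 0.003, 0.0066, 0, 1], [0, 0, 0, 0.001, 0.002, 0, 1], [0, 0, 0, 0, 0, 0, 1]])

```text
time: 12.75
eef_pos: [0.3696, -0.2078, 0.0315]
tcp_rot: [0.015, 0.707, -0.707, -0.016]
contact_force: [-1.3, -0.4, 0.9]
opening: -0.001
```

carry_out(moves=[[0, 0, 0, 0.001, 0.002, 0, 1], [0, 0, 0, 0.0005, 0.002, 0, 1], [0, 0, 0, 0, 0, 0, 1], [0, 0, 0, 0, 0, 0, 1]])

```text
time: 13.25
eef_pos: [0.369, -0.2084, 0.0291]
tcp_rot: [0.016, 0.707, -0.707, -0.016]
contact_force: [-3.0, 2.8, 9.8]
opening: 0.0
```

Run:
```python
from h import *
a=read_camera("scene");b=read_camera("side");cv2.imwrite("pics/s5.png",a)
cv2.imwrite("pics/s5c.png",np.hstack([cv2.resize(a[120:280,200:400],(400,320)),cv2.resize(b[150:310,270:470],(400,320))]))
```

```text
(no output)
```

View pics/s5c.png

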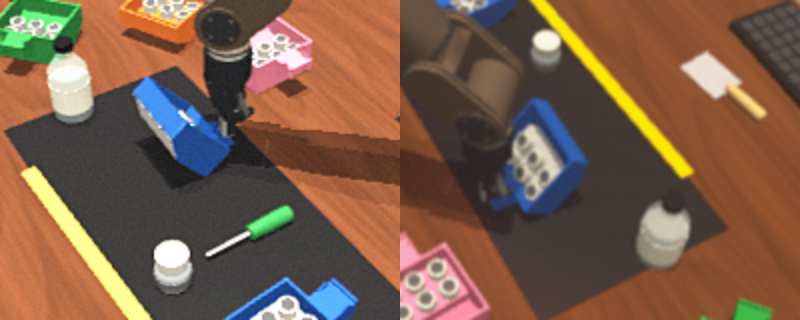

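The right crate is tipped fully and the underside shows only the pale plate (scene crop around (160,125)), no red. So the left crate is the stamped one. Now I hold, lower, and lift clear.

carry_out(moves=[[0, 0, 0, 0, 0, 0, 1], [0, 0, 0, 0, 0, 0, 1], [0, 0, 0, 0, 0, 0, 1], [0, 0, 0, 0, 0, 0, 1], [0, 0, 0, 0, 0, 0, 1], [0, 0, 0, 0, 0, 0, 1], [0, 0, 0, 0, 0, 0, 1], [0, 0, 0, -0.001, -0.002, 0, 1], [0, 0, 0, -0.001, -0.002, 0, 1], [0, 0, 0, -0.001, -0.002, 0, 1]])

```text
time: 14.6
eef_pos: [0.3712, -0.208, 0.0337]
tcp_rot: [0.016, 0.707, -0.707, -0.016]
contact_force: [-3.3, 0.2, 0.3]
opening: -0.001
```

carry_out(moves=[[0, 0, 0, -0.003, -0.0066, 0, 1], [0, 0, 0, -0.003, -0.0066, 0, 1], [0, 0, 0, -0.004, -0.0057, 0, 1], [0, 0, 0, -0.004, -0.0057, 0, 1], [0, 0, 0, -0.0045, -0.005, 0, 1], [0, 0, 0, -0.0045, -0.005, 0, 1], [0, 0, 0, -0.005, -0.0045, 0, 1], [0, 0, 0, -0.005, -0.004, 0, 1], [0, 0, 0, -0.003, -0.004, 0, 1], [0, 0, 0, -0.002, -0.004, 0, 1]])

```text
time: 15.85
eef_pos: [0.4107, -0.2103, 0.0855]
tcp_rot: [-0.017, -0.706, 0.707, 0.015]
contact_force: [-0.6, -0.1, -0.6]
opening: 0.002
```

carry_out(moves=[[0, 0, 0, 0, -0.005, 0, 1], [0, 0, 0, 0, -0.02, 0, 1], [0, 0, 0, 0, -0.05, 0, 1], [0, 0, 0, 0, -0.05, 0, 1], [0, 0, 0, 0, -0.04, 0, 1], [0, 0, 0, 0, 0, 0, 1]])

```text
time: 16.6
eef_pos: [0.4112, -0.2112, 0.2541]
tcp_rot: [-0.018, -0.705, 0.709, 0.013]
contact_force: [0.0, -0.2, -1.3]
opening: 0.0
```

carry_out(moves=[[0, 0, 0, -0.0015, 0, -0.049, 1], [0, 0, 0, -0.0015, 0, -0.049, 1], [0, 0, 0, -0.0015, 0, -0.049, 1], [0, 0, 0, -0.0015, 0, -0.049, 1], [0, 0, 0, -0.0015, 0, -0.049, 1], [0, 0, 0, -0.0015, 0, -0.049, 1], [0, 0, 0, -0.0015, 0, -0.049, 1], [0, 0, 0, -0.0015, 0, -0.049, 1], [0, -0.152, 0, 0, 0, 0, -1], [0, 0, 0, 0, 0, 0, -1]])

```text
time: 17.85
eef_pos: [0.4384, 0.1816, 0.2481]
tcp_rot: [0.039, -0.706, 0.706, -0.037]
contact_force: [-0.8, -0.7, 0.2]
opening: 0.416
```

Run:
```python
from h import *
from scipy.spatial.transform import Rotation as R
s=get_state();print(s["time"],s["eef_pos"],s["qpos"].round(2),s["opening"]);print(R.from_quat(s["tcp_rot"]).as_matrix().round(3))
m=camera_model("wrist");im=read_camera("wrist");cv2.imwrite("pics/w3.png",im)
b=mask(im,100,125)
for c in range(220,420,20):
    v=np.nonzero(b[:,c])[0];print(c,v.min(),v.max(),cast("w",[[c,v.max()]],.06,m)[0].round(3),cast("w",[[c,v.min()]],.06,m)[0].round(3)) if len(v) else 0
for r in range(60,240,20):
    u=np.nonzero(b[r,180:460])[0]+180;print(r,cast("w",[[u.min(),r],[u.max(),r]],.06,m).round(3)[:,:2].tolist()) if len(u) else 0
y=mask(im,22,35,150,120);k,l,st,c=cv2.connectedComponentsWithStats(y);i=1+np.argmax(st[1:,4]);print(st[i])
for u in(100,250,400,550):
    v=np.nonzero(l[:,u]==i)[0];print("line",cast("w",[[u,v.min()],[u,v.max()]],0,m).round(3)[:,:2].tolist()) if len(v) else 0
for f,n in(("s4","scene"),("side0","side")):
    y=mask(cv2.imread(f"pics/{f}.png"),22,35,150,150);k,l,st,c=cv2.connectedComponentsWithStats(y);i=1+np.argmax(st[1:,4]);v,u=np.nonzero(l==i)
    P=cast(n,np.c_[u,v],0)[:,:2];vx,vy,x0,y0=cv2.fitLine(P.astype(np.float32),2,0,.01,.01).ravel();print(n,"x at y=.195,0:",x0+(.195-y0)*vx/vy,x0-y0*vx/vy, np.degrees(np.arctan(-vx/vy)))
```

```text
17.85 [0.43837696 0.18156689 0.24811801] [ 0.18 -0.17  2.05  0.    1.26  1.64] 0.41575834682781787
[[-0.994 -0.003  0.106]
 [-0.106 -0.    -0.994]
 [ 0.003 -1.     0.   ]]
260 0 133 [0.478 0.242 0.06 ] [0.585 0.248 0.06 ]
280 0 136 [0.477 0.224 0.06 ] [0.587 0.232 0.06 ]
300 0 185 [0.433 0.202 0.06 ] [0.588 0.215 0.06 ]
320 0 186 [0.434 0.183 0.06 ] [0.59  0.199 0.06 ]
340 0 185 [0.437 0.164 0.06 ] [0.592 0.183 0.06 ]
360 0 136 [0.485 0.152 0.06 ] [0.594 0.167 0.06 ]
380 0 136 [0.487 0.133 0.06 ] [0.595 0.15  0.06 ]
400 2 59 [0.553 0.126 0.06 ] [0.596 0.134 0.06 ]
60 [[0.539, 0.252], [0.551, 0.13]]
80 [[0.523, 0.25], [0.535, 0.129]]
100 [[0.506, 0.248], [0.519, 0.127]]
120 [[0.489, 0.247], [0.502, 0.122]]
140 [[0.477, 0.19], [0.48, 0.162]]
160 [[0.457, 0.204], [0.462, 0.159]]
180 [[0.438, 0.202], [0.443, 0.157]]
[102 174   6   3   6]
scene x at y=.195,0: 22.862284 17.338995 -87.97801
side x at y=.195,0: 0.6610808 0.66890764 2.2984927
```

Left crate now: front-edge middle (0.480,0.187), yaw 6.2°, so its middle is about (0.540,0.193). The line there is at x≈0.661, so the push is about 0.121 along its own axis. I'll open the jaws and straddle the ledge so each finger meets the front wall.

carry_out(moves=[[0, 0, 0, -0.004, 0, -0.001, -1], [0, 0, 0, 0, 0, 0, -1], [0, 0, 0, 0, 0, 0, -1], [0, 0, 0, 0, 0, 0, -1], [0, 0, 0, 0, 0.05, 0, -1], [0, 0, 0, 0, 0.05, 0, -1], [0, 0, 0, 0, 0.05, 0, -1], [0, 0, 0, 0, 0.035, 0, -1], [0, 0, 0, 0, 0.02, 0, -1], [0, 0, 0, 0, 0, 0, -1]])

```text
time: 19.15
eef_pos: [0.4417, 0.1822, 0.0433]
tcp_rot: [0.039, -0.706, 0.706, -0.036]
contact_force: [0.3, 0.8, -0.3]
opening: 0.997
```

carry_out(moves=[[0, 0, 0, -0.008, 0.003, 0, -1], [0, 0, 0, -0.008, 0, 0, -1], [0, 0, 0, -0.006, 0, 0, -1], [0, 0, 0, -0.006, 0, 0, -1], [0, 0, 0, -0.006, 0, 0, -1], [0, 0, 0, 0, 0, 0, -1]])

```text
time: 19.9
eef_pos: [0.4774, 0.1862, 0.0418]
tcp_rot: [-0.037, 0.706, -0.706, 0.038]
contact_force: [-0.3, -0.1, 0.9]
opening: 1.002
```

carry_out(moves=[[0, 0, 0, -0.01, 0, 0, -1], [0, 0, 0, -0.01, 0, 0, -1], [0, 0, 0, -0.01, 0, 0, -1], [0, 0, 0, -0.01, 0, 0, -1], [0, 0, 0, -0.01, 0, 0, -1], [0, 0, 0, -0.01, 0, 0, -1], [0, 0, 0, -0.01, 0, 0, -1], [0, 0, 0, -0.01, 0, 0, -1], [0, 0, 0, -0.01, 0, 0, -1], [0, 0, 0, 0, 0, 0, -1]])

```text
time: 21.15
eef_pos: [0.568, 0.1959, 0.0424]
tcp_rot: [-0.037, 0.706, -0.706, 0.039]
contact_force: [-0.7, -0.2, 0.8]
opening: 0.998
```

```bash
cat > look.py <<'E'
from h import *
import sys
xs=np.arange(.35,.85,.001);ys=np.arange(.0,.4,.001)
X,Y=np.meshgrid(xs,ys,indexing='ij');G=np.stack([X,Y,0*X+.06],-1);tot=255;im={}
for n in("scene","side"):
    im[n]=read_camera(n);k=mask(im[n],100,125)
    cs,_=cv2.findContours(k,0,1);F=np.zeros_like(k);cv2.drawContours(F,[c for c in cs if cv2.contourArea(c)>300],-1,255,-1)
    uv=proj(n,G).astype(np.float32);tot=tot&cv2.remap(F,uv[...,0],uv[...,1],0)
k,l,st,c=cv2.connectedComponentsWithStats(tot);i=1+np.argmax(st[1:,4]);P=np.argwhere(l==i)
print("area",st[i,4])
for q in range(P[:,1].min()+4,P[:,1].max(),12):
    x=P[P[:,1]==q][:,0];print(round(ys[q],3),xs[x.min()].round(3),xs[x.max()].round(3))
cv2.imwrite(f"pics/{sys.argv[1]}.png",np.hstack([cv2.resize(im["scene"][200:360,220:420],(400,320)),cv2.resize(im["side"][80:240,220:420],(400,320))]))
print(get_state()["eef_pos"],get_state()["time"])
E
python3 look.py p1
```

```text
area 7633
0.136 0.628 0.664
0.148 0.647 0.702
0.16 0.637 0.701
0.172 0.635 0.699
0.184 0.641 0.697
0.196 0.637 0.698
0.208 0.628 0.697
0.22 0.639 0.695
0.232 0.641 0.693
0.244 0.631 0.693
0.256 0.636 0.693
0.268 0.669 0.685
[0.56718193 0.19585415 0.04234395] 21.25
```

View pics/p1.png

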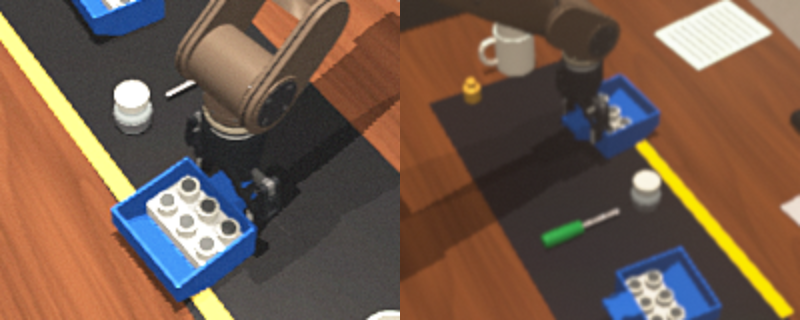

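The pushed crate's back rim is at x≈0.697, so its middle is at 0.637; about 23 mm to go, matching the geometric estimate.

carry_out(moves=[[0, 0, 0, -0.008, 0, 0, -1], [0, 0, 0, -0.008, 0, 0, -1], [0, 0, 0, -0.007, 0, 0, -1], [0, 0, 0, 0, 0, 0, -1], [0, 0, 0, 0.015, 0, 0, -1], [0, 0, 0, 0.025, 0, 0, -1]])

```text
time: 22.0
eef_pos: [0.5492, 0.1938, 0.0421]
tcp_rot: [-0.037, 0.706, -0.706, 0.038]
contact_force: [-0.1, 0.5, -0.1]
opening: 0.999
```

carry_out(moves=[[0, 0, 0, 0.005, -0.01, 0, -1], [0, 0, 0, 0, -0.06, 0, -1], [0, 0, 0, 0, -0.06, 0, -1], [0, 0, 0, 0, -0.06, 0, -1], [0, 0, 0, 0.06, 0, 0, -1], [0, 0, 0, 0.04, 0, 0, -1], [0, 0, 0, 0, 0, 0, -1]])

```text
time: 22.88
eef_pos: [0.4432, 0.1828, 0.2326]
tcp_rot: [-0.037, 0.706, -0.706, 0.039]
contact_force: [0.5, -0.5, 0.7]
opening: 0.999
```

```bash
python3 look.py p2
python3 - <<'E'
from h import *
im=read_camera("scene");cv2.imwrite("pics/s9.png",im)
# right crate & bystander change since the start
a=cv2.imread("pics/s1.png")
for n,h0,h1,s in(("green",40,80,100),("yellow",22,35,150)):
    for q in(a,im):
        k,l,st,c=cv2.connectedComponentsWithStats(mask(q,h0,h1,s,80));o=np.argsort(-st[1:,4])[:4]+1;print(n,[(st[i,4],c[i].round(1).tolist()) for i in o])
for q in(a,im):
    k,l,st,c=cv2.connectedComponentsWithStats(mask(q[150:230,245:315],100,125));i=1+np.argmax(st[1:,4]);print("right crate",st[i],c[i].round(1))
E
```

```text
area 17684
0.133 0.608 0.642
0.145 0.607 0.723
0.157 0.605 0.725
0.169 0.557 0.724
0.181 0.555 0.722
0.193 0.555 0.72
0.205 0.552 0.718
0.217 0.557 0.72
0.229 0.58 0.714
0.241 0.597 0.712
0.253 0.594 0.714
0.265 0.6 0.711
[0.44574633 0.18285587 0.23313317] 22.975
green [(np.int32(938), [216.9, 133.6]), (np.int32(463), [292.3, 18.5]), (np.int32(205), [334.7, 230.4]), (np.int32(100), [306.9, 8.0])]
green [(np.int32(942), [216.9, 133.6]), (np.int32(448), [292.3, 18.5]), (np.int32(207), [334.7, 230.4]), (np.int32(102), [306.9, 8.0])]
yellow [(np.int32(10), [277.9, 127.2]), (np.int32(8), [285.6, 130.1]), (np.int32(5), [218.0, 204.2]), (np.int32(4), [231.5, 221.5])]
yellow [(np.int32(14), [292.5, 111.2]), (np.int32(8), [285.6, 130.1]), (np.int32(7), [278.1, 127.3]), (np.int32(5), [218.0, 204.2])]
right crate [   5   22   59   46 1356] [34.9 44.5]
right crate [   4   22   59   46 1360] [34.  44.9]
```

View pics/s9.png

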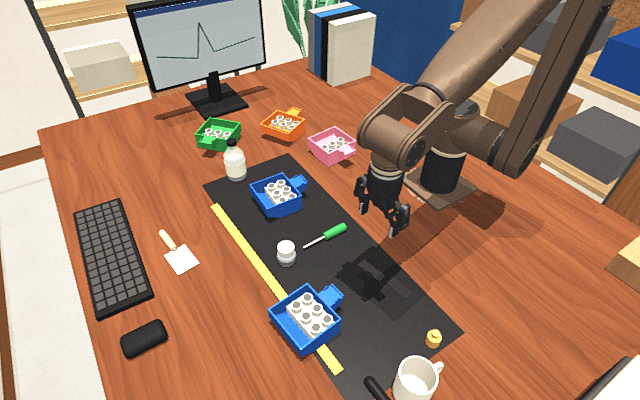

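```bash
python3 -c "from plant import *;print(get_state()['contact_force'],get_state()['time']);print(sign_off())"
```

```text
[-0.68051814  0.79505913  0.05492227] 23.025
the job is handed in; nothing more can be done
None
```

The job is done and handed in at 23.0 s. I tipped the left crate, then the right one, each with its ledge pressed down to the desk and held for about 1 s. The left crate showed the red stamp and the right one only the pale plate. I then pushed the left crate away from the robot with the open fingers on either side of its ledge, against the front wall.

**Final position:** the stamped crate's middle measures x ≈ 0.659. The yellow line there is at 0.661 from the side view and about 0.656 from the scene view, so they agree within about 5 mm. The crate stands flat and the gripper is clear of everything.

**Other objects:** the screwdriver shows no shift in the scene image. The jar, bottle, mug and brass weight look where they were, judged by eye only. The right crate shifted about 1 pixel (a few mm at most) from the tipping.

**Things that went less well:**
- While lowering the left crate, the force on the tool rose to about 31 N near the end, because I retraced the arc slightly too low. The crate slid about 4 mm, so I measured it again before the push.
- My line fit from the scene view failed in two later scripts, where the colour mask broke up. I used the side-view fit and the first scene measurement instead.

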